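# Move the bench tools to the other tool rest in the same order

### The arm

A 6-joint arm with a two-finger parallel gripper is mounted at the origin on a cart in front of the work surface, level with it; the furniture and walls round the work are solid. World frame = base frame: x ahead of the robot, y to its left, z up, the work surface at z = 0. Lengths are in m, angles in rad, forces in N, time in s.
With the tool pointing down it reaches from about 0.375 to 0.9 m from the base axis. Payload 3.1 kg.
Tool frame: the origin (TCP) lies on the centre line of the jaws, within the pads' length; the fingertips stand 22 mm ahead of it and the grasp point (between the pads) lies 3 mm ahead of it; z points along the fingers, y is the line along which they close (so a half turn about z gives the same grasp; the last joint's range is limited). The gripper opens to 85 mm and grips with 20 to 120 N. Pads are 22 mm wide; open, the fingers measure 114 mm over their backs; the gripper's body (76 mm by 85 mm) begins 54 mm behind the grasp point. The pads swing forward as they close: fully open they stand 13 mm farther back than shut.
Start: joints at [1.014, 0.527, 1.433, -0, 1.181, -0.178], TCP at [0.231, 0.581, 0.253] pointing down, gripper open.
Joint ranges: [-3.08, 3.08], [-0.75, 2.2], [0.22, 2.44], [-1.43, 4.57], [0, 2.65], [-2.85, 2.85]. Speed limits (rad/s): [2.79, 2.79, 3.14, 3.14, 3.14, 3.14].

### API

Orientations are given as a unit quaternion [x, y, z, w].
In Python, from station import sense, eyes, job gives the robot as it stands.
- The arm moves only by the tool inch_along, called after "Emit:" as name([rows], argument=value, ...), one row to a line, values as JSON. Schema: {"type":"object","properties":{"steps":{"type":"array","items":{"type":"number"},"minItems":5,"maxItems":100},"squeeze":{"type":"number"},"only":{"type":"string"},"quiet":{"type":"boolean"},"lines":{"type":"string"}},"required":["steps"],"additionalProperties":false}. steps is one flat list of numbers that holds 1 to 20 rows one after another, with no inner brackets; each row has 5 numbers: dx, dy, dz in shares of 1 m (1.0 is 1 m), then a turn about the tool's z in a scale on which 1.0 is pi rad, then the opening from 0.0 (shut) to 1.0 (fully open); each row is the pose to reach, as a shift and turn from the pose commanded when the call began, along the tool's axes at that moment; what a row does not reach only later rows make up. A row lasts 1/10 s, in which the tool goes at most 0.05 m and 0.15 rad, less where a joint would pass 70% of its speed; a pose out of reach is approached as far as the arm can. The fingers move at their own pace and stop on an object; squeeze is the grip in N (left out, the last holds). Time passes only in rows, so rows that do not move let the fingers close. The tool returns the time, the measured TCP pose, the force, the opening and the grip force at its end. only (a regular expression) keeps the lines of the reply that match it, lines (a string "A,B") keeps lines A to B, and quiet returns only ok. Shift and turn numbers lie between -1 and 1, and a call with a number outside is refused. Input that does not fit is refused with a message, and nothing moves.
- sense(): the state, without advancing time (a new reading comes with each control period).
- eyes.snapshot(name): name is "side" or "top" or "wrist"; returns a dict with "pixels" (480x640x3 uint8, red, green, blue), "range_z" (480x640 float32, m along the optical axis (not along the pixel's ray), 0 where there is no reading), "fov_y" (degrees; the focal length in pixels is half the picture's height over the tangent of half this angle, whatever the lens; pixels are square), "cx", "cy" (the principal point, pixels), "R" (3x3) and "t" (3): a world point X has camera coordinates R X + t; the wrist camera has in their place "hand_eye" (4x4, takes a point from camera to tool coordinates, whose origin is the TCP and whose axes are the flange's). Camera axes: x right, y down, z forward; pixel columns grow to the right and rows downward; lengths in m; the calibration is good to about 2 mm. A picture is of the moment at which its call begins: read the wrist's pose just before it.
- job.sign_off(): hands the job in; it is judged then, once.
The state is a dict: "t": time; "q": joint angles; "qd": joint speeds; "tau": joint torques, N m; "tcp_pos": TCP position; "tool_rot": TCP orientation; "force": force on the tool from outside, world axes, zero at the start; "ft_torque": the same for the moment, N m; "finger_gap": opening from 0.0 (shut) to 1.0 (fully open); "gripper_force": force on a finger pad.
Only numpy, scipy, OpenCV 4.12 (cv2) and the standard library are available. Lean on these libraries where they do the work, as an engineer would, in place of code of your own. Each camera call takes 0.05 s, during which the arm holds its last target. There are 200 camera calls.

### The job

The full tool rest has to go to another bench. Move its four tools to the empty rest beside it and keep their order, so that the technician still finds each one without looking up: the tool nearest the board clamp at the far end goes into the cradle nearest the clamp, the next into the next, and so on back towards you. Each tool must end lying flat along the middle of its cradle, on the floor between the ears, released and still.

Things in the scene. Friction and masses are not known exactly. Their poses are not given: they have to be found in the camera images.
- rest_full: Full tool rest, fixed: two rods between black cheeks, 200 mm long, four blue cradles. Origin on the table under its middle; x along the row, away from the robot; y along the cradles, to the robot's left; z up. Cradle middles at y = 0, x = -69, -23, +23, +69 mm (+69 at the far end, by the clamp), floor at z = 26 mm. Left or right of the empty one.
- rest_empty: Empty tool rest of the same make and size, fixed beside the full one, with four cradles of its own. Origin on the table under its middle; x along the row, away from the robot; y along the cradles, to the robot's left; z up. Cradle middles at y = 0, x = -69, -23, +23, +69 mm (+69 at the far end, by the clamp), floor at z = 26 mm. 
- cradle_1: One of the full rest's four cradles, fixed, stays behind. Blue block 36 x 96 mm. Origin: middle of its floor, y lengthwise, z up. All eight cradles are alike: four ears, at y = -40 and +40 mm on both sides, 9 mm long, 12 mm high, the gap between them 30 mm at the floor and 38 at the top. 
- cradle_2: One of the full rest's four cradles, fixed, stays behind. Blue block 36 x 96 mm. Origin: middle of its floor, y lengthwise, z up. Between the two pairs of ears (71 mm) the sides are open: fingers fit beside a tool there, tips just above the floor. Tools are 46 mm apart, so open the fingers only a little. 
- cradle_3: One of the full rest's four cradles, fixed, stays behind. Blue block 36 x 96 mm. Origin: middle of its floor, y lengthwise, z up. 
- cradle_4: One of the full rest's four cradles, fixed, stays behind. Blue block 36 x 96 mm. Origin: middle of its floor, y lengthwise, z up. 
- tweezers: Steel tweezers with a bent tip, 131 mm long, up to 12 mm wide and 9 mm high, 18 g. Lies along its cradle, tip to the robot's right. Origin at mid length and width on its underside; x across, y lengthwise (tip at -y), z up. Grip across the middle.
- screwdriver: Precision screwdriver, 121 mm long: a ribbed golden handle 13 mm thick and 72 mm long (own y from -15 to +57 mm) and a thin blade. 25 g. Lies along its cradle, tip to the robot's right. Origin at mid length and width on its underside; x across, y lengthwise (tip at -y), z up. Grip the handle, about y = +18 mm, where it balances.
- syringe: Clear and white flux syringe lying down, 100 mm long, 23 mm wide and 23 mm high, 22 g. Lies along its cradle, nozzle to the robot's left, plunger to the right. Origin at mid length and width on its underside; x across, y lengthwise (nozzle at +y), z up. Grip across the middle, where it feels like a bar 24 mm wide.
- marker: Black marker pen with a red band, straight, 122 mm long, 13 mm thick all along, 14 g. Lies along its cradle. Origin at mid length and width on its underside; x across, y lengthwise, z up. Grip across the middle.

How it is judged:
At the end, for the whole second after the job is handed in: Every tool lies in the rest that was empty, in the cradle with the same x as its first cradle in the full rest, to within 14 mm across and 15 mm along the cradle, in line with it within 0.2 rad, its origin 22 to 38 mm above the table, released and at rest (((x of cradle_1 in the frame of rest_full between -0.081 and -0.057 m and x of tweezers in the frame of rest_empty between -0.083 and -0.055 m) or (x of cradle_1 in the frame of rest_full between -0.035 and -0.011 m and x of tweezers in the frame of rest_empty between -0.037 and -0.009 m) or (x of cradle_1 in the frame of rest_full between 0.011 and 0.035 m and x of tweezers in the frame of rest_empty between 0.009 and 0.037 m) or (x of cradle_1 in the frame of rest_full between 0.057 and 0.081 m and x of tweezers in the frame of rest_empty between 0.055 and 0.083 m)) and y of tweezers in the frame of rest_empty between -0.015 and 0.015 m and z of tweezers in the frame of rest_empty between 0.022 and 0.038 m and angle between the y axis of each of tweezers, screwdriver, syringe, marker and the y axis of rest_empty, either way round below 0.2 rad and linear speed of each of tweezers, screwdriver, syringe, marker below 0.02 m/s and angular speed of each of tweezers, screwdriver, syringe, marker below 0.3 rad/s and ((x of cradle_2 in the frame of rest_full between -0.081 and -0.057 m and x of screwdriver in the frame of rest_empty between -0.083 and -0.055 m) or (x of cradle_2 in the frame of rest_full between -0.035 and -0.011 m and x of screwdriver in the frame of rest_empty between -0.037 and -0.009 m) or (x of cradle_2 in the frame of rest_full between 0.011 and 0.035 m and x of screwdriver in the frame of rest_empty between 0.009 and 0.037 m) or (x of cradle_2 in the frame of rest_full between 0.057 and 0.081 m and x of screwdriver in the frame of rest_empty between 0.055 and 0.083 m)) and y of screwdriver in the frame of rest_empty between -0.015 and 0.015 m and z of screwdriver in the frame of rest_empty between 0.022 and 0.038 m and ((x of cradle_3 in the frame of rest_full between -0.081 and -0.057 m and x of syringe in the frame of rest_empty between -0.083 and -0.055 m) or (x of cradle_3 in the frame of rest_full between -0.035 and -0.011 m and x of syringe in the frame of rest_empty between -0.037 and -0.009 m) or (x of cradle_3 in the frame of rest_full between 0.011 and 0.035 m and x of syringe in the frame of rest_empty between 0.009 and 0.037 m) or (x of cradle_3 in the frame of rest_full between 0.057 and 0.081 m and x of syringe in the frame of rest_empty between 0.055 and 0.083 m)) and y of syringe in the frame of rest_empty between -0.015 and 0.015 m and z of syringe in the frame of rest_empty between 0.022 and 0.038 m and ((x of cradle_4 in the frame of rest_full between -0.081 and -0.057 m and x of marker in the frame of rest_empty between -0.083 and -0.055 m) or (x of cradle_4 in the frame of rest_full between -0.035 and -0.011 m and x of marker in the frame of rest_empty between -0.037 and -0.009 m) or (x of cradle_4 in the frame of rest_full between 0.011 and 0.035 m and x of marker in the frame of rest_empty between 0.009 and 0.037 m) or (x of cradle_4 in the frame of rest_full between 0.057 and 0.081 m and x of marker in the frame of rest_empty between 0.055 and 0.083 m)) and y of marker in the frame of rest_empty between -0.015 and 0.015 m and z of marker in the frame of rest_empty between 0.022 and 0.038 m); the robot touches nothing.
It also fails if it takes over 90 s, if anything falls off the work surface, if the arm or the gripper's body presses on something with over 40 N, if the wrist force passes 120 N, or if a joint passes its speed limit or range.

## Working session

There is one attempt and no reset: what is moved stays moved. The work goes in short steps, Python scripts to look and compute and a tool call to move; the robot and the scene stay as the last step left them, time stands still between calls to the robot, and variables do not carry over. Pictures are saved under pics/ and viewed, at most 14 in all, crops included, and the job is handed in when it is done.

```bash
mkdir -p pics
```

Run:
```python
from station import sense, eyes
import cv2,pickle
s=sense();print(s)
for n in("top","side"):
    d=eyes.snapshot(n);pickle.dump(d,open(n+'.pkl','wb'))
    cv2.imwrite(f'pics/{n}0.png',d["pixels"][:,:,::-1]);print(n,d["fov_y"],d["cx"],d["cy"],d["R"],d["t"])
```

```text
{'t': 0.0, 'q': array([ 1.01453890e+00,  5.28493367e-01,  1.43389745e+00, -1.93334133e-05,
        1.18141181e+00, -1.78485051e-01]), 'qd': array([ 9.22085758e-04, -8.99043103e-04, -1.15825548e-03,  1.32820892e-05,
       -6.39761820e-04, -9.61825609e-05]), 'tau': array([ 8.77879065e-04, -4.42352486e+01, -1.78025651e+01, -5.15390252e-05,
        8.40128108e-03, -4.48415491e-06]), 'tcp_pos': array([0.23014022, 0.58036364, 0.25231841]), 'tool_rot': array([ 1.87761281e-01,  9.82214071e-01, -1.03446621e-03, -3.88527927e-04]), 'force': array([-0.87449061,  0.17143097,  0.47321869]), 'ft_torque': array([ 0.04399474,  0.01426504, -0.07785797]), 'gripper_force': 0.0, 'finger_gap': 1.0007766575054131}
top 42.269978268346826 321.697417976787 238.06389111985942 [[ 0.02560017 -0.99913363  0.03281178]
 [-0.9872669  -0.03042366 -0.15613608]
 [ 0.15699906 -0.02839687 -0.98719041]] [-0.35301208  0.50318136  0.80736705]
side 57.818505782836716 317.33668321978695 239.49083480512513 [[ 0.88046008 -0.47409872 -0.0045227 ]
 [-0.21660153 -0.39373379 -0.89334063]
 [ 0.42175091  0.78753038 -0.44935739]] [-0.61208876  0.0430711   0.91141809]
```

View pics/top0.png

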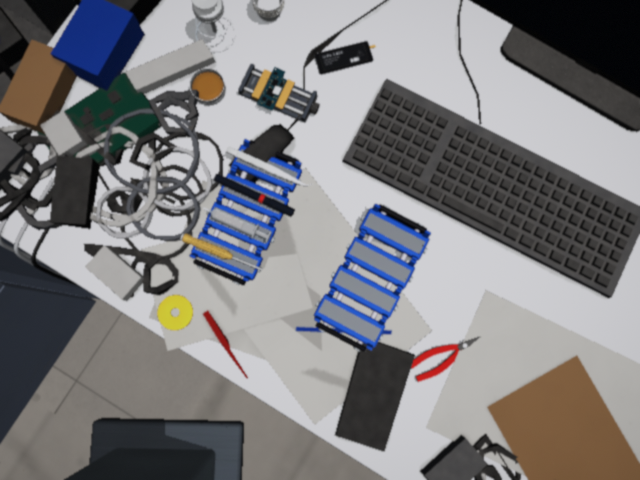

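View pics/side0.png

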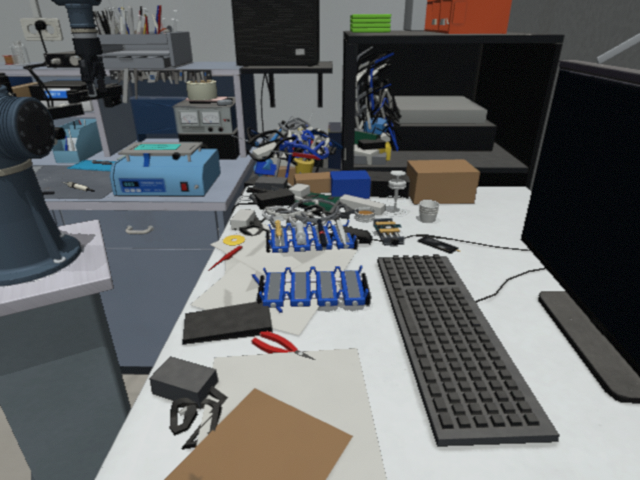

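The top view shows the full rest at about (245,212) and the empty one at about (372,278), with the clamp at (278,92). From far to near, the tools are tweezers (265,165), marker (255,195), syringe (240,225) and screwdriver (222,252). A black item lies at (270,143), close to the far end. The side view confirms both rests.

Create h.py:
```python
import numpy as np,cv2
def f(d): return 240/np.tan(np.radians(d["fov_y"])/2)
def ext(d,s=None):
    if "R" in d: return d["R"],d["t"]
    from scipy.spatial.transform import Rotation as Ro
    T=np.eye(4);T[:3,:3]=Ro.from_quat(s["tool_rot"]).as_matrix();T[:3,3]=s["tcp_pos"]
    M=np.linalg.inv(T@d["hand_eye"]);return M[:3,:3],M[:3,3]
def world(d,s=None):
    R,t=ext(d,s);v,u=np.mgrid[:480,:640];z=d["range_z"]
    P=np.dstack([(u-d["cx"])/f(d)*z,(v-d["cy"])/f(d)*z,z])
    return (P-t)@R
def ray(d,uv,z,s=None):
    R,t=ext(d,s);uv=np.atleast_2d(uv).astype(float)
    r=np.c_[(uv-[d["cx"],d["cy"]])/f(d),np.ones(len(uv))]@R;c=-R.T@t
    return c+r*((z-c[2])/r[:,2])[:,None]
```

Run:
```python
from h import *
import pickle
d=pickle.load(open('top.pkl','rb'));W=world(d);np.set_printoptions(precision=4,suppress=True)
print('table z',[W[v,u,2] for u,v in((300,250),(420,400),(330,150))])
hsv=cv2.cvtColor(d["pixels"],cv2.COLOR_RGB2HSV)
m=cv2.inRange(hsv,(100,110,60),(130,255,255))
for name,(u0,v0,u1,v1) in dict(full=(185,130,310,290),empty=(310,200,435,355)).items():
    mm=np.zeros_like(m);mm[v0:v1,u0:u1]=m[v0:v1,u0:u1]
    P=W[mm>0];P=P[(P[:,2]>.015)&(P[:,2]<.05)]
    r=cv2.minAreaRect(P[:,:2].astype(np.float32)*1000);print(name,len(P),r,np.percentile(P[:,2],[5,50,95]))
e=np.zeros_like(m);e[200:355,310:435]=255
g=cv2.inRange(hsv,(0,0,90),(180,90,200))&e
g&=np.where((W[:,:,2]>.018)&(W[:,:,2]<.034),255,0).astype(np.uint8)
g=cv2.morphologyEx(g,cv2.MORPH_OPEN,np.ones((3,3)))
for c in cv2.findContours(g,cv2.RETR_EXTERNAL,cv2.CHAIN_APPROX_NONE)[0]:
    if cv2.contourArea(c)<200: continue
    k=ray(d,c[:,0],.026)[:,:2].astype(np.float32)*1000
    mk=np.zeros_like(g);cv2.drawContours(mk,[c],-1,255,-1)
    print(cv2.minAreaRect(k),np.median(W[mk>0],0))
cv2.imwrite('pics/topcrop.png',cv2.resize(d["pixels"][120:360,180:440,::-1],None,fx=3,fy=2.5*1,interpolation=2)[:600])
```

```text
table z [np.float64(0.006373671223194014), np.float64(0.001328500055390495), np.float64(0.0015726362669059126)]
full 3364 ((554.0480346679688, -232.17877197265625), (97.9961929321289, 188.14134216308594), 68.54273986816406) [0.0233 0.0263 0.0379]
empty 3629 ((458.0750732421875, -412.8646545410156), (104.86248779296875, 200.04322814941406), 63.51715850830078) [0.0234 0.0263 0.0377]
((402.8428955078125, -380.09954833984375), (86.58661651611328, 18.902002334594727), 63.562137603759766) [ 0.4025 -0.3808  0.0266]
((443.9852294921875, -400.70855712890625), (86.83377838134766, 18.847658157348633), 63.519378662109375) [ 0.4439 -0.4001  0.0265]
((485.24456787109375, -421.0542907714844), (86.71733093261719, 18.83311653137207), 63.60850524902344) [ 0.4849 -0.4218  0.0267]
((526.5413818359375, -441.4512939453125), (86.41144561767578, 18.84566879272461), 63.64423370361328) [ 0.5264 -0.4411  0.0266]
```

View pics/topcrop.png

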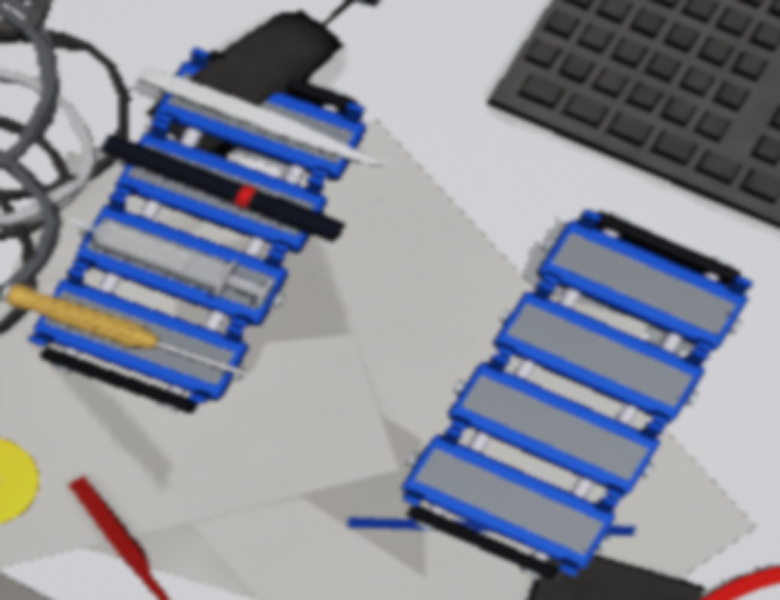

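The empty rest's four floors come out clean: pitch 46 mm, z 26 mm, yaw about -0.46. A black item seems to lie over or beside the far cheek of the full rest, near the tweezers, so I need its height.

Run:
```python
from h import *
import pickle
d=pickle.load(open('top.pkl','rb'));W=world(d);np.set_printoptions(precision=4,suppress=True)
p=d["pixels"].astype(int);hsv=cv2.cvtColor(d["pixels"],cv2.COLOR_RGB2HSV)
# black item
mk=np.zeros((480,640),bool);mk[122:165,240:296]=True
P=W[mk&(hsv[:,:,2]<70)];print('black',len(P),P.min(0),P.max(0),np.percentile(P,[5,50,95],axis=0))
for u,v in((283,130),(275,138),(268,145),(260,152),(257,158)): print(u,v,W[v,u],p[v,u])
# full rest: tool pixels z>.029 not blue
reg=np.zeros((480,640),bool);reg[140:290,180:312]=True
blue=cv2.inRange(hsv,(100,110,60),(130,255,255))>0
P=W[reg&blue];P=P[(P[:,2]>.02)&(P[:,2]<.03)]
e=pickle.load(open('top.pkl','rb'))
for nm,(lo,hi) in dict(gold=((12,90,80),(28,255,255)),).items():
    m=(cv2.inRange(hsv,lo,hi)>0)&reg;Q=W[m&(W[:,:,2]>.02)];print(nm,len(Q),cv2.minAreaRect(Q[:,:2].astype(np.float32)*1000),np.percentile(Q[:,2],[50,95]))
m=(hsv[:,:,2]<60)&reg&(W[:,:,2]>.03)&(W[:,:,2]<.045);m[:170]=0
Q=W[m];print('marker',len(Q),cv2.minAreaRect(Q[:,:2].astype(np.float32)*1000),np.percentile(Q[:,2],[50,95]))
```

Run:
```python
from h import *
from station import sense
from scipy.spatial.transform import Rotation as Ro
s=sense();R=Ro.from_quat(s['tool_rot']).as_matrix();print(R)
print(R.T@(np.array([.50,-.27,.36])-s['tcp_pos']))
```

```text
black 1101 [ 0.3791 -0.3145  0.0032] [ 0.6899 -0.225   0.8872] [[ 0.6287 -0.2894  0.0144]
 [ 0.6484 -0.2649  0.027 ]
 [ 0.6753 -0.2355  0.0347]]
283 130 [ 0.6755 -0.279   0.0157] [30 29 28]
275 138 [ 0.6579 -0.2686  0.0312] [49 48 46]
268 145 [ 0.6466 -0.2592  0.0329] [48 47 46]
260 152 [ 0.635  -0.2485  0.0359] [49 47 47]
257 158 [ 0.6264 -0.2445  0.0348] [128 130 130]
gold 434 ((455.3397216796875, -236.4442596435547), (216.44009399414062, 27.98849105834961), 53.015174865722656) [0.0377 0.0407]
marker 622 ((572.5568237304688, -242.86209106445312), (118.63017272949219, 12.949321746826172), 66.54278564453125) [0.0381 0.0407]
[[-9.29480872e-01  3.68868870e-01 -1.03178445e-03]
 [ 3.68870153e-01  9.29479439e-01 -1.66830702e-03]
 [ 3.43635903e-04 -1.93125395e-03 -9.99998076e-01]]
[-0.56442349 -0.69114359 -0.10645488]
```

The black item is about 35 mm high and leans on the far cheek beside the tweezers. I'll go above the full rest for a wrist-camera close-up.

Units first: turns go in shares of pi rad. So 1.602 rad / 3.1416 = 0.5099.

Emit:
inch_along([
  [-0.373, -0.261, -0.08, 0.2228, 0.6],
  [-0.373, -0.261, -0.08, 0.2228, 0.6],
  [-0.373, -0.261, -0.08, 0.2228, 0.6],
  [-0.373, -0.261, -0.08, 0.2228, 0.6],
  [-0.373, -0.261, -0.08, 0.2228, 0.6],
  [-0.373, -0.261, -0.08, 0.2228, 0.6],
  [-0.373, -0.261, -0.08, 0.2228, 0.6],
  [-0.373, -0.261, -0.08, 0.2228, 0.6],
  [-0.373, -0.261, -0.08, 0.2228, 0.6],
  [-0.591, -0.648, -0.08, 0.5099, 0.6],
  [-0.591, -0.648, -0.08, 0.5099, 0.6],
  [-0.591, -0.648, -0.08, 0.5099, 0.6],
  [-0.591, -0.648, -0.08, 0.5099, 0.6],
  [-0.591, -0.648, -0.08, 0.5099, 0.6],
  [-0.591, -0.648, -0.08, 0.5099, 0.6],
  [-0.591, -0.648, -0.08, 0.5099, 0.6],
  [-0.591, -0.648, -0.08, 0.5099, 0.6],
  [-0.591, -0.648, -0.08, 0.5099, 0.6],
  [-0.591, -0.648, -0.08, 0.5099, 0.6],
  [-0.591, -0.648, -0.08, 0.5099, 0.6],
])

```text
refused: steps[0]: [-0.373, -0.261, -0.08, 0.2228, 0.6] is not of type 'number' (schema: type "number"). Nothing was moved.
```

The error is about the shape of the input: one flat list, 5 numbers to a row, no inner brackets. Fixing that and sending the same move.

Emit:
inch_along(steps=[-0.373, -0.261, -0.08, 0.2228, 0.6, -0.373, -0.261, -0.08, 0.2228, 0.6, -0.373, -0.261, -0.08, 0.2228, 0.6, -0.373, -0.261, -0.08, 0.2228, 0.6, -0.373, -0.261, -0.08, 0.2228, 0.6, -0.373, -0.261, -0.08, 0.2228, 0.6, -0.373, -0.261, -0.08, 0.2228, 0.6, -0.373, -0.261, -0.08, 0.2228, 0.6, -0.373, -0.261, -0.08, 0.2228, 0.6, -0.591, -0.648, -0.08, 0.5099, 0.6, -0.591, -0.648, -0.08, 0.5099, 0.6, -0.591, -0.648, -0.08, 0.5099, 0.6, -0.591, -0.648, -0.08, 0.5099, 0.6, -0.591, -0.648, -0.08, 0.5099, 0.6, -0.591, -0.648, -0.08, 0.5099, 0.6, -0.591, -0.648, -0.08, 0.5099, 0.6, -0.591, -0.648, -0.08, 0.5099, 0.6, -0.591, -0.648, -0.08, 0.5099, 0.6, -0.591, -0.648, -0.08, 0.5099, 0.6, -0.591, -0.648, -0.08, 0.5099, 0.6])

```text
t: 2.1
tcp_pos: [0.5404, -0.2407, 0.3323]
tool_rot: [0.837, 0.548, -0.0, -0.001]
force: [-0.2, -0.1, -0.1]
finger_gap: 0.602
gripper_force: 0.0
```

Run:
```python
from station import sense, eyes
import cv2,pickle
s=sense();d=eyes.snapshot("wrist");pickle.dump((d,s),open('w1.pkl','wb'))
cv2.imwrite('pics/w1.png',d["pixels"][:,:,::-1]);print(s["q"],s["tcp_pos"],s["tool_rot"],d["fov_y"],d["hand_eye"])
```

```text
[-6.07963537e-01  4.03020650e-01  1.41945703e+00  3.24292983e-04
  1.32099543e+00 -1.96139701e-01] [ 0.54037832 -0.24070796  0.33233884] [ 8.36765739e-01  5.47560215e-01 -2.05995472e-04 -9.30736693e-04] 68.40048863223272 [[-2.43673008e-04 -9.50070917e-01 -3.12033963e-01  7.95170880e-02]
 [ 9.99999050e-01  1.91746912e-04 -1.36474228e-03 -5.70247937e-04]
 [ 1.35643350e-03 -3.12033999e-01  9.50069968e-01 -1.21726989e-01]
 [ 0.00000000e+00  0.00000000e+00  0.00000000e+00  1.00000000e+00]]
```

View pics/w1.png

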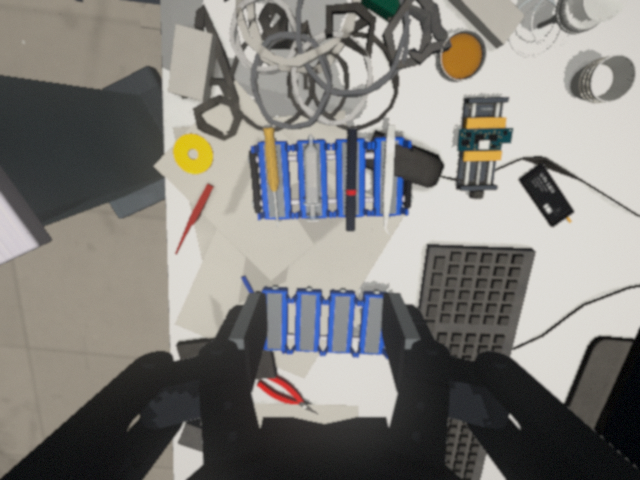

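The wrist view has the full rest at (330,180), with gold at x=270, syringe 312, marker 350 and tweezers 388. The black item is at (415,160), reaching over the far cradle. Next a closer view to see how it lies.

Emit:
inch_along(steps=[0.025, 0, 0.05, 0, 0.6, 0.025, 0, 0.1, 0, 0.6, 0.025, 0, 0.1, 0, 0.6, 0.025, 0, 0.1, 0, 0.6])

```text
t: 2.55
tcp_pos: [0.5501, -0.2144, 0.2327]
tool_rot: [0.835, 0.55, -0.001, -0.002]
force: [0.1, -0.4, -0.1]
finger_gap: 0.602
gripper_force: 0.0
```

Run:
```python
from station import sense, eyes
import cv2,pickle
s=sense();d=eyes.snapshot("wrist");pickle.dump((d,s),open('w2.pkl','wb'))
c=d["pixels"][60:300,200:500,::-1];cv2.imwrite('pics/w2.png',cv2.resize(c,None,fx=2.5,fy=2.5,interpolation=2))
```

```text
(no output)
```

View pics/w2.png

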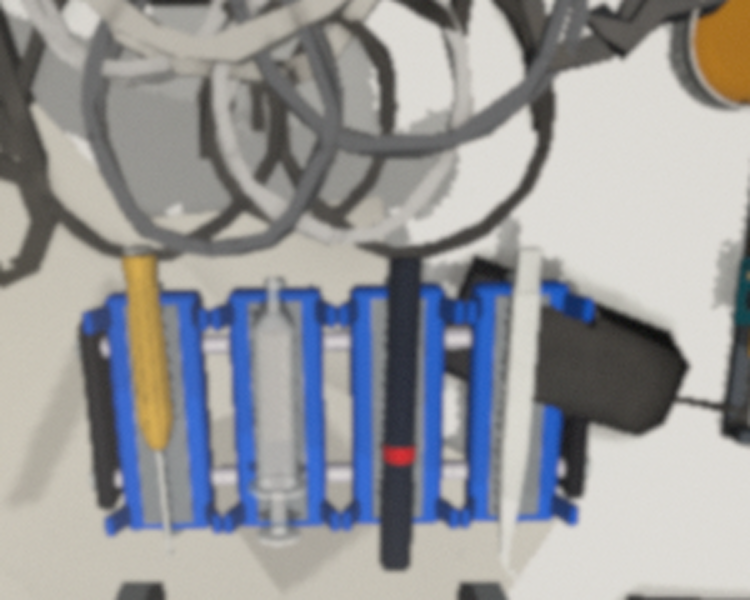

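The close-up shows each tool in its cradle: screwdriver at x≈145, syringe 278, marker 402, tweezers 522 (crop pixels). The black item covers (450–690, 260–435), right up against the tweezers' handle half, so on the tweezers I'll grip slightly tipwards of the middle. Next, the measurements.

Create meas.py:
```python
from h import *
import pickle
np.set_printoptions(precision=1,suppress=True)
d,s=pickle.load(open('w2.pkl','rb'));W=world(d,s)
hsv=cv2.cvtColor(d["pixels"],cv2.COLOR_RGB2HSV)
def fr(dd,ss,WW,h,box,tag):
    u0,v0,u1,v1=box;m=np.zeros((480,640),bool);m[v0:v1,u0:u1]=True
    b=m&(cv2.inRange(h,(100,120,60),(130,255,255))>0)
    P=WW[b&(WW[:,:,2]>.021)&(WW[:,:,2]<.031)]
    r=cv2.minAreaRect(P[:,:2].astype(np.float32)*1000);print(tag,len(P),r);return r
r=fr(d,s,W,hsv,(225,160,450,290),'full w2')
d1,s1=pickle.load(open('w1.pkl','rb'));W1=world(d1,s1);h1=cv2.cvtColor(d1["pixels"],cv2.COLOR_RGB2HSV)
fr(d1,s1,W1,h1,(240,120,415,225),'full w1');
dt=pickle.load(open('top.pkl','rb'));Wt=world(dt);ht=cv2.cvtColor(dt["pixels"],cv2.COLOR_RGB2HSV)
fr(dt,None,Wt,ht,(185,130,310,290),'full top');fr(dt,None,Wt,ht,(310,200,435,355),'empty top')
```

Run:
```python
from meas import *
# tools
def rep(n,m):
    Q=W[m];print(n,len(Q),cv2.minAreaRect(Q[:,:2].astype(np.float32)*1000),np.percentile(Q[:,2]*1000,[5,50,95]))
z=W[:,:,2];Y,X=np.mgrid[:480,:640];x=(X-200)*2.5;y=(Y-60)*2.5
box=lambda a,b,c,e:(x>a)&(x<c)&(y>b)&(y<e)
rep('gold',box(110,258,190,455)&(cv2.inRange(hsv,(10,80,60),(30,255,255))>0)&(z>.028))
rep('syr',box(235,270,320,550)&(hsv[:,:,1]<60)&(z>.034))
rep('mark',box(365,255,440,575)&(hsv[:,:,2]<80)&(z>.03))
rep('twz',box(490,240,548,585)&(hsv[:,:,2]>170)&(hsv[:,:,1]<40)&(z>.027))
m=box(540,300,700,440)&(hsv[:,:,2]<75);Q=W[m]
print('item',np.percentile(Q*1000,[1,50,99],axis=0))
```

```text
full w2 5222 ((548.66357421875, -230.2606201171875), (94.33045196533203, 182.39012145996094), 68.27030181884766)
full w1 3245 ((549.148681640625, -230.66494750976562), (93.75463104248047, 180.82803344726562), 68.58284759521484)
full top 2812 ((556.50146484375, -234.2103729248047), (95.85826110839844, 182.16204833984375), 68.48104095458984)
empty top 3038 ((463.4528503417969, -410.16485595703125), (95.005859375, 193.29278564453125), 63.87890625)
gold 951 ((519.2554931640625, -162.98825073242188), (124.37926483154297, 42.86383819580078), 38.1455078125) [35.9 38.9 40.7]
syr 1498 ((540.4412841796875, -200.7235107421875), (142.62408447265625, 24.772449493408203), 63.6512451171875) [39.7 44.8 47.4]
mark 1317 ((577.9378662109375, -221.47567749023438), (157.40057373046875, 30.025346755981445), 76.72221374511719) [35.9 39.  40.7]
twz 1134 ((614.4109497070312, -230.9796142578125), (58.002342224121094, 181.8509979248047), 2.5444109439849854) [32.6 35.1 37. ]
item [[ 626.9 -285.6    6.9]
 [ 651.7 -256.7   28.5]
 [ 680.7 -226.3   37.1]]
```

Create tools.py:
```python
from h import *
import pickle
from scipy import ndimage as nd
np.set_printoptions(precision=1,suppress=True)
def tool(d,s,box,lo,hi,zp,n,zmin):
    W=world(d,s);hsv=cv2.cvtColor(d["pixels"],cv2.COLOR_RGB2HSV)
    m=np.zeros((480,640),np.uint8);u0,v0,u1,v1=box
    m[v0:v1,u0:u1]=cv2.inRange(hsv,lo,hi)[v0:v1,u0:u1];m[(W[:,:,2]<zmin)|(W[:,:,2]>.06)]=0
    l,k=nd.label(m,np.ones((3,3)));a=nd.sum(m,l,range(1,k+1));c=l==1+np.argmax(a)
    uv=np.argwhere(c)[:,::-1]
    P=ray(d,uv,zp,s)[:,:2]*1000
    r=cv2.minAreaRect(P.astype(np.float32));mu=P.mean(0);w,V=np.linalg.eigh(np.cov(P.T));a=V[:,1]*np.sign(V[1,1])
    q=(P-mu)@a;e=np.percentile(q,[.5,99.5]);mid=mu+a*e.mean()
    print(n,len(uv),'mid',mid,'len',e[1]-e[0],'yaw',np.degrees(np.arctan2(a[1],a[0])),'rect',np.array(r[0]),np.array(r[1]))
def go(d,s,B):
    tool(d,s,B[0],(10,80,60),(30,255,255),.0325,'gold ',.028)
    tool(d,s,B[1],(0,0,60),(180,60,255),.0375,'syr  ',.032)
    tool(d,s,B[2],(0,0,0),(180,255,75),.0325,'mark ',.028)
    tool(d,s,B[3],(0,0,165),(180,40,255),.031,'twz  ',.027)
if __name__=='__main__':
    d,s=pickle.load(open('w2.pkl','rb'))
    cv=lambda a,b,c,e:(200+int(a/2.5),60+int(b/2.5),200+int(c/2.5),60+int(e/2.5))
    go(d,s,[cv(110,258,190,460),cv(235,270,320,550),cv(365,255,440,575),cv(490,240,548,585)])
    d=pickle.load(open('top.pkl','rb'))
    ct=lambda a,b,c,e:(180+a//3,120+int(b/2.5),180+c//3,120+int(e/2.5))
    go(d,None,[ct(0,275,160,360),ct(70,200,290,315),ct(95,120,350,250),ct(125,60,390,172)])
```

```bash
python3 tools.py
```

```text
gold  960 mid [ 496.5 -182.1] len 71.1314172531313 yaw 69.13723355545358 rect [ 496.5 -182.6] [72.3 12.8]
syr   1495 mid [ 531.1 -222. ] len 102.23287344557176 yaw 67.37995688265089 rect [ 531.7 -222.4] [104.2  18.3]
mark  852 mid [ 582.9 -218.7] len 69.86090919104983 yaw 66.34444450224794 rect [ 582.9 -218.7] [69.9 10.8]
twz   1160 mid [ 613.9 -261. ] len 128.10298623123717 yaw 66.61092360856198 rect [ 613.8 -261.7] [131.2  10.3]
gold  427 mid [ 497.8 -180.7] len 72.31705808899687 yaw 69.04024350454795 rect [ 497.7 -180.7] [73.4 12.3]
syr   632 mid [ 531.7 -219.7] len 97.32362173382147 yaw 67.53657344643315 rect [ 532.8 -219.3] [99.7 18.1]
mark  390 mid [ 583.9 -217.3] len 67.11297270610396 yaw 66.62519618514725 rect [ 583.7 -217.5] [67.8 11.9]
twz   475 mid [ 614.8 -259.1] len 125.20024446821472 yaw 66.38043427645768 rect [ 614.9 -260.1] [127.7  10.5]
```

Top and wrist agree within about 2 mm, lengths and widths match the spec, and tool yaws are 66–69°. Next: a planning helper and the black item's clearance beside the tweezers.

Create plan.py:
```python
import sys,numpy as np
from station import sense
from scipy.spatial.transform import Rotation as Ro
s=sense();R=Ro.from_quat(s['tool_rot']).as_matrix();yaw=np.arctan2(R[1,1],R[0,1])
for a in sys.argv[1:]:   # x,y,z mm, tool-y yaw deg
    x,y,z,w=map(float,a.split(','))
    print(a,'->',np.round(R.T@(np.array([x,y,z])/1000-s['tcp_pos']),4),'turn',round(yaw-np.radians(w),3))
```

```bash
python3 plan.py 496,-184.2,120,-20.9 496,-184.2,52,-20.9
```

Run:
```python
from h import *
import pickle
d,s=pickle.load(open('w2.pkl','rb'));W=world(d,s)*1000;hsv=cv2.cvtColor(d["pixels"],cv2.COLOR_RGB2HSV)
a=np.array([.399,.917]);b=np.array([.917,-.399]);D=W[:,:,:2]-[614.3,-260];al=D@a;ac=D@b
for lo,hi in((-35,-20),(-20,-8),(5,12),(12,20),(20,28),(28,36),(36,45)):
    m=(ac>lo)&(ac<hi)&(hsv[:,:,2]<75)&(abs(al)<70)&(W[:,:,2]>22);q=al[m];print(lo,hi,m.sum(),np.percentile(q,[2,10,90]).round() if m.sum() else '',np.percentile(W[m][:,2],[5,95]).round() if m.sum() else '')
```

```text
496,-184.2,120,-20.9 -> [ 0.0071 -0.0635  0.1145] turn -0.043
496,-184.2,52,-20.9 -> [ 0.0071 -0.0636  0.1825] turn -0.043
-35 -20 10721 [ 5.  8. 28.] [266. 298.]
-20 -8 2248 [ 8. 27. 28.] [273. 301.]
5 12 223 [ 8. 11. 38.] [28. 35.]
12 20 306 [ 5.  9. 36.] [28. 36.]
20 28 531 [-31. -24.  31.] [24. 36.]
28 36 332 [-2.  2. 33.] [25. 36.]
36 45 323 [-4. -0. 29.] [24. 33.]
```

Scaled: -0.043 rad / 3.1416 = -0.0137.

Emit:
inch_along(steps=[0.007, -0.0635, 0.05, -0.0137, 0.28, 0.007, -0.0635, 0.1, -0.0137, 0.28, 0.007, -0.0635, 0.1145, -0.0137, 0.28, 0.007, -0.0635, 0.1145, -0.0137, 0.28, 0.007, -0.0635, 0.1145, -0.0137, 0.28])

```text
t: 3.1
tcp_pos: [0.4974, -0.1861, 0.121]
tool_rot: [0.824, 0.567, 0.001, 0.002]
force: [0.1, -0.8, -0.1]
finger_gap: 0.283
gripper_force: 0.0
```

```bash
python3 plan.py 496,-184.2,52,-20.9
```

Run:
```python
from h import *
import pickle
d=pickle.load(open('top.pkl','rb'));W=world(d)*1000;hsv=cv2.cvtColor(d["pixels"],cv2.COLOR_RGB2HSV)
b=np.array([.896,-.444]);a=np.array([.444,.896]);D=W[:,:,:2]-[464.65,-410.8];ac=D@b;al=D@a
m=(hsv[:,:,2]<60)&(abs(al)<50)&(abs(ac)>80)&(abs(ac)<110)
for q in(m&(ac>0),m&(ac<0)):print(q.sum(),np.percentile(W[q][:,2],[10,50,90]),np.percentile(ac[q],[5,50,95]),np.percentile(al[q],[5,95]))
```

```text
496,-184.2,52,-20.9 -> [ 0.0014 -0.0023  0.069 ] turn -0.001
275 [21.9145986  25.68005075 27.76533326] [89.01109855 91.83445896 95.47162588] [-33.12050492  30.86055546]
398 [13.93375168 24.5427477  27.2292188 ] [-107.74006822  -95.54633388  -91.43223134] [-48.3024347   31.37637715]
```

Emit:
inch_along(steps=[0.001, -0.002, 0.04, 0, 0.28, 0.001, -0.002, 0.06, 0, 0.28, 0.001, -0.002, 0.069, 0, 0.28, 0.001, -0.002, 0.07, 0, 0.28, 0.001, -0.002, 0.07, 0, 0, 0.001, -0.002, 0.07, 0, 0, 0.001, -0.002, 0.07, 0, 0, 0.001, -0.002, 0.07, 0, 0, 0.001, -0.002, 0.07, 0, 0], squeeze=40)

```text
t: 4.0
tcp_pos: [0.4953, -0.1841, 0.0506]
tool_rot: [0.824, 0.567, 0.001, 0.002]
force: [-0.2, 0.7, 6.0]
finger_gap: 0.141
gripper_force: 41.4
```

Gripped: 0.141 is about 12 mm. Lift.

Emit:
inch_along(steps=[0, 0, -0.03, 0, 0, 0, 0, -0.07, 0, 0, 0, 0, -0.07, 0, 0])

```text
t: 4.3
tcp_pos: [0.4965, -0.1847, 0.1234]
tool_rot: [0.824, 0.567, 0.002, 0.005]
force: [1.0, 0.3, -0.9]
finger_gap: 0.139
gripper_force: 40.6
```

```bash
python3 plan.py 410.8,-364,121,-26.4 410.8,-364,53,-26.4
```

```text
410.8,-364,121,-26.4 -> [-0.1981 -0.0159  0.0026] turn 0.095
410.8,-364,53,-26.4 -> [-0.198  -0.0166  0.0706] turn 0.095
```

Scaled: 0.095 rad / 3.1416 = 0.0302.

Emit:
inch_along(steps=[-0.04, -0.003, 0, 0.0064, 0, -0.08, -0.007, 0, 0.0127, 0, -0.12, -0.01, 0, 0.0191, 0, -0.16, -0.013, 0, 0.0255, 0, -0.198, -0.016, 0, 0.0302, 0, -0.198, -0.016, 0, 0.0302, 0, -0.198, -0.016, 0, 0.0302, 0])

```text
t: 5.0
tcp_pos: [0.4072, -0.3627, 0.1185]
tool_rot: [0.851, 0.526, 0.0, -0.001]
force: [0.8, 0.5, -0.1]
finger_gap: 0.136
gripper_force: 40.5
```

```bash
python3 plan.py 410.8,-364,53,-26.4
```

```text
410.8,-364,53,-26.4 -> [0.0004 0.0039 0.0655] turn -0.003
```

Emit:
inch_along(steps=[0, 0.004, 0.03, 0, 0, 0, 0.004, 0.055, 0, 0, 0, 0.004, 0.062, 0, 0, 0, 0.004, 0.0645, 0, 0, 0, 0.004, 0.0645, 0, 0])

```text
t: 5.5
tcp_pos: [0.4119, -0.3634, 0.0546]
tool_rot: [0.85, 0.527, 0.0, -0.0]
force: [0.5, 0.5, -0.8]
finger_gap: 0.142
gripper_force: 40.6
```

```bash
python3 plan.py 410.8,-364,52,-26.4
```

Run:
```python
from station import eyes
import cv2
d=eyes.snapshot("side");cv2.imwrite('pics/s1.png',cv2.resize(d["pixels"][190:340,180:400,::-1],None,fx=3.5,fy=3.5,interpolation=2))
```

```text
410.8,-364,52,-26.4 -> [-0.001  -0.0008  0.0026] turn 0.001
```

View pics/s1.png

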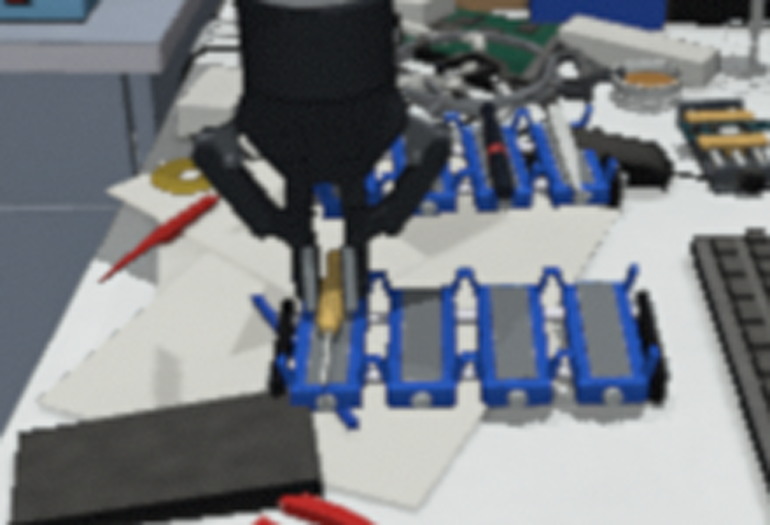

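The screwdriver is in the near cradle, between the ears and almost on the floor (pixel 330,320). Lower it 3 mm, release and rise.

Emit:
inch_along(steps=[-0.001, -0.001, 0.003, 0, 0, -0.001, -0.001, 0.003, 0, 0, -0.001, -0.001, 0.003, 0, 0.26, -0.001, -0.001, 0.003, 0, 0.28, -0.001, -0.001, 0.003, 0, 0.28, -0.001, -0.001, -0.02, 0, 0.28, -0.001, -0.001, -0.06, 0, 0.28, -0.001, -0.001, -0.075, 0, 0.28, -0.001, -0.001, -0.075, 0, 0.28])

```text
t: 6.45
tcp_pos: [0.4113, -0.3659, 0.1318]
tool_rot: [0.85, 0.527, 0.0, 0.003]
force: [-0.3, 0.2, -0.5]
finger_gap: 0.281
gripper_force: 0.0
```

```bash
python3 plan.py 531.8,-221,121,-22.5
```

```text
531.8,-221,121,-22.5 -> [0.1834 0.0434 0.0105] turn -0.068
```

Scaled: -0.068 rad / 3.1416 = -0.0216.

Emit:
inch_along(steps=[0.045, 0.01, 0, -0.0064, 0.41, 0.09, 0.02, 0.002, -0.0127, 0.41, 0.135, 0.03, 0.006, -0.0216, 0.41, 0.17, 0.04, 0.01, -0.0216, 0.41, 0.183, 0.0434, 0.01, -0.0216, 0.41, 0.183, 0.0434, 0.01, -0.0216, 0.41, 0.183, 0.0434, 0.01, -0.0216, 0.41])

```text
t: 7.15
tcp_pos: [0.5297, -0.2203, 0.1187]
tool_rot: [0.831, 0.556, -0.001, -0.001]
force: [-0.4, -0.3, -0.1]
finger_gap: 0.404
gripper_force: 0.0
```

```bash
python3 plan.py 531.8,-221,53,-22.5
```

```text
531.8,-221,53,-22.5 -> [0.0002 0.0023 0.0657] turn -0.0
```

Emit:
inch_along(steps=[0, 0.002, 0.035, 0, 0.41, 0, 0.002, 0.055, 0, 0.41, 0, 0.002, 0.065, 0, 0.41, 0, 0.002, 0.065, 0, 0.41, 0, 0.002, 0.065, 0, 0, 0, 0.002, 0.065, 0, 0, 0, 0.002, 0.065, 0, 0, 0, 0.002, 0.065, 0, 0, 0, 0.002, 0.065, 0, 0], squeeze=30)

```text
t: 8.05
tcp_pos: [0.5326, -0.2207, 0.0548]
tool_rot: [0.831, 0.556, 0.0, 0.0]
force: [-0.7, -0.1, 1.7]
finger_gap: 0.262
gripper_force: 32.2
```

Emit:
inch_along(steps=[0, 0, -0.03, 0, 0, 0, 0, -0.07, 0, 0, 0, 0, -0.07, 0, 0, 0, 0, -0.07, 0, 0])

```text
t: 8.45
tcp_pos: [0.5329, -0.2209, 0.1255]
tool_rot: [0.831, 0.556, 0.0, 0.001]
force: [-0.3, 0.0, -0.5]
finger_gap: 0.265
gripper_force: 31.8
```

```bash
python3 plan.py 444,-400.7,121,-26.4
```

```text
444,-400.7,121,-26.4 -> [-0.2001 -0.0133  0.0045] turn 0.068
```

Scaled: 0.068 rad / 3.1416 = 0.0216.

Emit:
inch_along(steps=[-0.04, -0.003, 0, 0.0064, 0, -0.08, -0.006, 0, 0.0127, 0, -0.12, -0.009, 0, 0.0191, 0, -0.16, -0.012, 0, 0.0216, 0, -0.2, -0.0133, 0, 0.0216, 0, -0.2, -0.0133, 0.003, 0.0216, 0, -0.2, -0.0133, 0.003, 0.0216, 0, -0.2, -0.0133, 0.003, 0.0216, 0])

```text
t: 9.25
tcp_pos: [0.443, -0.3986, 0.1201]
tool_rot: [0.85, 0.527, -0.0, -0.002]
force: [-0.2, -1.0, 0.0]
finger_gap: 0.256
gripper_force: 31.8
```

```bash
python3 plan.py 444,-400.7,55,-26.4
```

```text
444,-400.7,55,-26.4 -> [-0.0016  0.002   0.0651] turn 0.0
```

Emit:
inch_along(steps=[-0.001, 0.002, 0.035, 0, 0, -0.001, 0.002, 0.055, 0, 0, -0.001, 0.002, 0.063, 0, 0, -0.001, 0.002, 0.065, 0, 0, -0.001, 0.002, 0.065, 0, 0, -0.001, 0.002, 0.065, 0, 0.38, -0.001, 0.002, 0.065, 0, 0.4, -0.001, 0.002, 0.065, 0, 0.4, -0.001, 0.002, 0.05, 0, 0.4, -0.001, 0.002, 0.02, 0, 0.4, -0.001, 0.002, -0.01, 0, 0.4, -0.001, 0.002, -0.01, 0, 0.4])

```text
t: 10.45
tcp_pos: [0.4468, -0.4047, 0.1367]
tool_rot: [0.85, 0.527, 0.001, 0.005]
force: [1.4, -1.1, 0.0]
finger_gap: 0.4
gripper_force: 0.0
```

```bash
python3 plan.py 572.6,-242.9,121,-23.4
```

```text
572.6,-242.9,121,-23.4 -> [0.201  0.0406 0.0152] turn -0.053
```

Scaled: -0.053 rad / 3.1416 = -0.0169.

Emit:
inch_along(steps=[0.045, 0.01, 0, -0.0064, 0.28, 0.09, 0.02, 0.002, -0.0127, 0.28, 0.135, 0.03, 0.006, -0.0169, 0.28, 0.17, 0.035, 0.012, -0.0169, 0.28, 0.2, 0.04, 0.014, -0.0169, 0.28, 0.2, 0.04, 0.014, -0.0169, 0.28, 0.2, 0.04, 0.014, -0.0169, 0.28])

```text
t: 11.15
tcp_pos: [0.5696, -0.2402, 0.1174]
tool_rot: [0.835, 0.55, -0.0, -0.0]
force: [0.7, 0.1, -0.1]
finger_gap: 0.283
gripper_force: 0.0
```

```bash
python3 plan.py 572.6,-242.9,53,-23.4
```

Run:
```python
from station import eyes
import cv2
d=eyes.snapshot("side");cv2.imwrite('pics/s2.png',cv2.resize(d["pixels"][190:340,200:420,::-1],None,fx=3.5,fy=3.5,interpolation=2))
```

```text
572.6,-242.9,53,-23.4 -> [-0.0013  0.0038  0.0644] turn 0.002
```

View pics/s2.png

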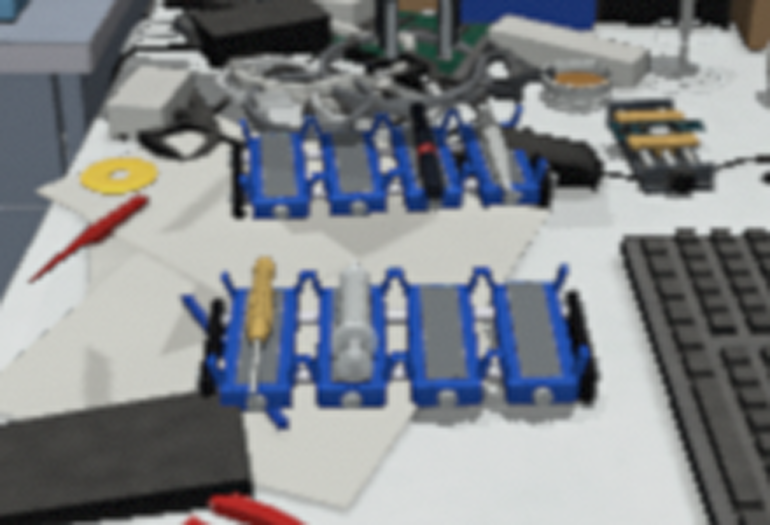

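The screwdriver (258,310) and syringe (352,320) lie in their cradles. (The odd gripper-free view is because the arm is out of this crop.) Next, the marker.

Emit:
inch_along(steps=[-0.001, 0.004, 0.035, 0, 0.28, -0.001, 0.004, 0.055, 0, 0.28, -0.001, 0.004, 0.063, 0, 0.28, -0.001, 0.004, 0.064, 0, 0.28, -0.001, 0.004, 0.064, 0, 0, -0.001, 0.004, 0.064, 0, 0, -0.001, 0.004, 0.064, 0, 0, -0.001, 0.004, 0.064, 0, 0, -0.001, 0.004, 0.064, 0, 0], squeeze=30)

```text
t: 12.1
tcp_pos: [0.5731, -0.2433, 0.0538]
tool_rot: [0.836, 0.549, 0.0, 0.0]
force: [0.4, -1.2, 1.3]
finger_gap: 0.141
gripper_force: 32.4
```

Emit:
inch_along(steps=[0, 0, -0.03, 0, 0, 0, 0, -0.07, 0, 0, 0, 0, -0.07, 0, 0, 0, 0, -0.07, 0, 0])

```text
t: 12.5
tcp_pos: [0.5735, -0.2436, 0.1246]
tool_rot: [0.836, 0.549, 0.001, 0.001]
force: [-0.5, 0.5, -0.5]
finger_gap: 0.143
gripper_force: 32.3
```

```bash
python3 plan.py 485.2,-421,121,-26.4
```

```text
485.2,-421,121,-26.4 -> [-0.1979 -0.0107  0.0037] turn 0.053
```

Scaled: 0.053 rad / 3.1416 = 0.0169.

Emit:
inch_along(steps=[-0.04, -0.003, 0, 0.0064, 0, -0.08, -0.006, 0, 0.0127, 0, -0.12, -0.009, 0, 0.0169, 0, -0.16, -0.01, 0, 0.0169, 0, -0.198, -0.011, 0, 0.0169, 0, -0.198, -0.011, 0.003, 0.0169, 0, -0.198, -0.011, 0.003, 0.0169, 0, -0.198, -0.011, 0.003, 0.0169, 0])

```text
t: 13.3
tcp_pos: [0.4838, -0.419, 0.119]
tool_rot: [0.85, 0.527, -0.0, -0.002]
force: [0.0, -0.5, 0.1]
finger_gap: 0.139
gripper_force: 32.3
```

```bash
python3 plan.py 485.2,-421,54,-26.4
```

```text
485.2,-421,54,-26.4 -> [-0.0013  0.0024  0.065 ] turn 0.0
```

Emit:
inch_along(steps=[-0.001, 0.002, 0.035, 0, 0, -0.001, 0.002, 0.055, 0, 0, -0.001, 0.002, 0.063, 0, 0, -0.001, 0.002, 0.065, 0, 0, -0.001, 0.002, 0.065, 0, 0, -0.001, 0.002, 0.065, 0, 0.26, -0.001, 0.002, 0.065, 0, 0.28, -0.001, 0.002, 0.065, 0, 0.28, -0.001, 0.002, 0.05, 0, 0.28, -0.001, 0.002, 0.02, 0, 0.28, -0.001, 0.002, -0.01, 0, 0.28, -0.001, 0.002, -0.01, 0, 0.28])

```text
t: 14.5
tcp_pos: [0.4878, -0.4252, 0.1362]
tool_rot: [0.85, 0.527, 0.001, 0.005]
force: [0.0, -0.6, -0.1]
finger_gap: 0.279
gripper_force: 0.0
```

```bash
python3 plan.py 607.9,-274.7,121,-23.5
```

```text
607.9,-274.7,121,-23.5 -> [0.1883 0.0405 0.0148] turn -0.051
```

Scaled: -0.051 rad / 3.1416 = -0.0162.

Emit:
inch_along(steps=[0.045, 0.01, 0, -0.0064, 0.25, 0.09, 0.02, 0.002, -0.0127, 0.25, 0.135, 0.03, 0.006, -0.0162, 0.25, 0.17, 0.035, 0.012, -0.0162, 0.25, 0.188, 0.04, 0.014, -0.0162, 0.25, 0.188, 0.04, 0.014, -0.0162, 0.25, 0.188, 0.04, 0.014, -0.0162, 0.25])

```text
t: 15.2
tcp_pos: [0.6047, -0.2727, 0.1164]
tool_rot: [0.836, 0.548, -0.0, 0.0]
force: [-0.9, 0.3, 0.4]
finger_gap: 0.247
gripper_force: 0.0
```

```bash
python3 plan.py 607.9,-274.7,51,-23.5
```

Run:
```python
from station import eyes,sense
import cv2,pickle
from tools import tool
s=sense();d=eyes.snapshot("wrist");pickle.dump((d,s),open('w3.pkl','wb'))
c=d["pixels"][:,:,::-1];cv2.imwrite('pics/w3.png',c)
```

```text
607.9,-274.7,51,-23.5 -> [-0.0005  0.0037  0.0654] turn 0.0
```

View pics/w3.png

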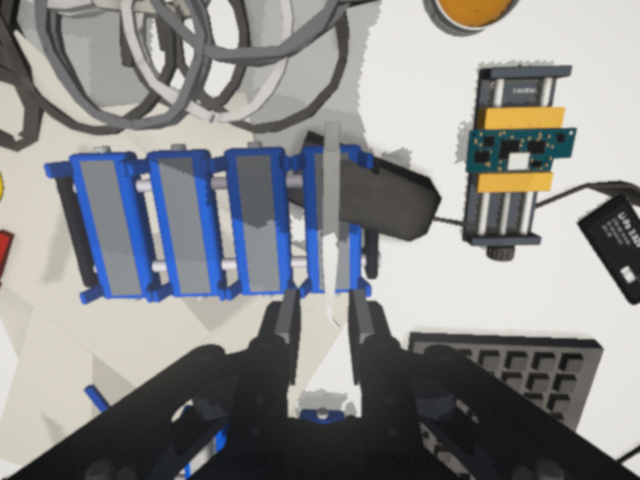

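Run:
```python
from h import *
import pickle
d,s=pickle.load(open('w3.pkl','rb'));g=d["pixels"];print(d["cx"])
for v in(215,235,255,275):
    r=g[v,312:350].astype(int);m=np.where((r.min(1)>185))[0]+312
    print(v,m.min(),m.max(),ray(d,[[m.min(),v],[m.max(),v]],.033,s).round(4)[:,:2].tolist())
```

```text
324.028185573625Traceback (most recent call last):
  File "<stdin>", line 6, in <module>
    return umr_minimum(a, axis, None, out, keepdims, initial, where)
ValueError: zero-size array to reduction operation minimum which has no identity
```

cx is 324, so the tweezers at column 331 are about 4 mm off, which matches the planned 3.7 mm. Descend.

Emit:
inch_along(steps=[0, 0.004, 0.035, 0, 0.25, 0, 0.004, 0.052, 0, 0.25, 0, 0.004, 0.06, 0, 0.25, 0, 0.004, 0.0645, 0, 0.25, 0, 0.004, 0.0645, 0, 0.25])

```text
t: 15.75
tcp_pos: [0.6082, -0.2739, 0.0515]
tool_rot: [0.836, 0.548, -0.0, -0.0]
force: [0.6, 0.5, -0.2]
finger_gap: 0.247
gripper_force: 0.0
```

Emit:
inch_along(steps=[0, 0, 0, 0, 0, 0, 0, 0, 0, 0, 0, 0, 0, 0, 0, 0, 0, 0, 0, 0, 0, 0, 0, 0, 0], squeeze=30)

```text
t: 16.25
tcp_pos: [0.6091, -0.2736, 0.0525]
tool_rot: [0.836, 0.548, 0.0, 0.001]
force: [-0.1, -0.6, 3.4]
finger_gap: 0.101
gripper_force: 31.7
```

Emit:
inch_along(steps=[0, 0, -0.03, 0, 0, 0, 0, -0.07, 0, 0, 0, 0, -0.07, 0, 0, 0, 0, -0.07, 0, 0])

```text
t: 16.65
tcp_pos: [0.6092, -0.2737, 0.1231]
tool_rot: [0.836, 0.548, 0.0, 0.001]
force: [-0.3, -0.1, -1.2]
finger_gap: 0.101
gripper_force: 31.3
```

```bash
python3 plan.py 519.9,-454.7,121,-26.4
```

```text
519.9,-454.7,121,-26.4 -> [-0.2016 -0.0098  0.0022] turn 0.051
```

Units first: turns go in shares of pi rad. So 0.051 rad / 3.1416 = 0.0162.

Emit:
inch_along(steps=[-0.04, -0.003, 0, 0.0064, 0, -0.08, -0.006, 0, 0.0127, 0, -0.12, -0.009, 0, 0.0162, 0, -0.16, -0.01, 0, 0.0162, 0, -0.202, -0.01, 0, 0.0162, 0, -0.202, -0.01, 0.002, 0.0162, 0, -0.202, -0.01, 0.002, 0.0162, 0, -0.202, -0.01, 0.002, 0.0162, 0])

```text
t: 17.45
tcp_pos: [0.5185, -0.4531, 0.1183]
tool_rot: [0.85, 0.527, -0.0, -0.002]
force: [-0.3, 0.1, -0.1]
finger_gap: 0.101
gripper_force: 31.3
```

```bash
python3 plan.py 519.9,-454.7,52.5,-26.4
```

Run:
```python
from station import eyes
import cv2
d=eyes.snapshot("side");cv2.imwrite('pics/s3.png',cv2.resize(d["pixels"][190:340,200:420,::-1],None,fx=3.5,fy=3.5,interpolation=2))
```

```text
519.9,-454.7,52.5,-26.4 -> [-0.0009  0.0021  0.0658] turn 0.0
```

View pics/s3.png

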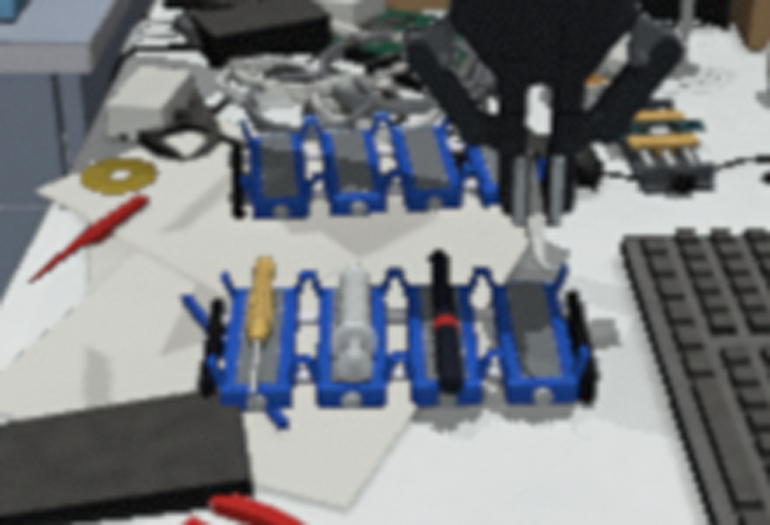

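Three tools are placed. The held tweezers span (540,90)–(540,260), longer than expected, so they may be pitched. Check with range.

Run:
```python
from h import *
from station import eyes
d=eyes.snapshot("side");W=world(d)*1000
def pr(u,v):
    u=200+u/3.5;v=190+v/3.5;print(W[int(v),int(u)].round(),d["pixels"][int(v),int(u)])
for p in((540,95),(540,105),(540,120),(538,215),(538,230),(540,245),(541,255)): pr(*p)
```

```text
[ 721. -148.    2.] [150 152 152]
[ 713. -160.    1.] [208 212 211]
[ 700. -180.    0.] [212 216 216]
[ 518. -455.  102.] [172 175 173]
[ 511. -467.  102.] [183 187 185]
[ 504. -481.  101.] [195 199 195]
[ 500. -486.  101.] [189 192 189]
```

The upper white part was the table behind. The tweezers are level (z≈101–102 along their length). Lower and release.

Emit:
inch_along(steps=[-0.001, 0.002, 0.035, 0, 0, -0.001, 0.002, 0.055, 0, 0, -0.001, 0.002, 0.063, 0, 0, -0.001, 0.002, 0.0655, 0, 0, -0.001, 0.002, 0.0655, 0, 0, -0.001, 0.002, 0.0655, 0, 0.24, -0.001, 0.002, 0.0655, 0, 0.25, -0.001, 0.002, 0.0655, 0, 0.25, -0.001, 0.002, 0.05, 0, 0.25, -0.001, 0.002, 0.02, 0, 0.25, -0.001, 0.002, -0.02, 0, 0.25, -0.001, 0.002, -0.06, 0, 0.25, 0.05, 0.002, -0.1, 0, 0.25, 0.1, 0.002, -0.1, 0, 0.25, 0.15, 0.002, -0.1, 0, 0.25, 0.2, 0.002, -0.1, 0, 0.25, 0.22, 0.002, -0.1, 0, 0.25, 0.22, 0.002, -0.1, 0, 0.25, 0.22, 0.002, -0.1, 0, 0.25])

```text
t: 19.45
tcp_pos: [0.619, -0.258, 0.2211]
tool_rot: [0.849, 0.528, 0.0, 0.001]
force: [0.2, -0.5, 0.7]
finger_gap: 0.25
gripper_force: 0.0
```

Run:
```python
from h import *
from station import eyes
import pickle
d=eyes.snapshot("top");pickle.dump(d,open('top2.pkl','wb'))
cv2.imwrite('pics/t2.png',cv2.resize(d["pixels"][180:370,290:450,::-1],None,fx=3.1,fy=3.1,interpolation=2))
```

```text
(no output)
```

View pics/t2.png

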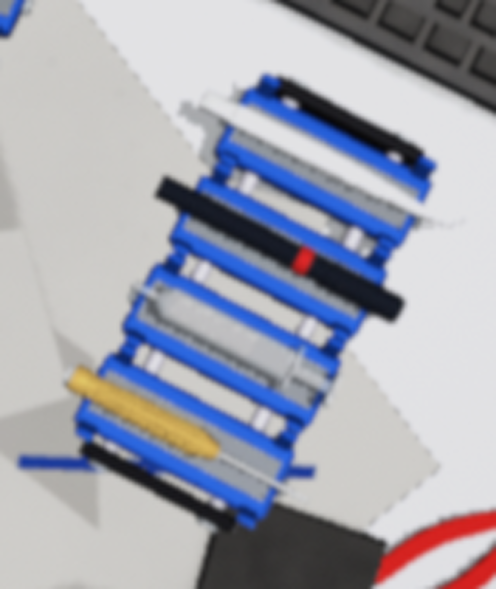

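The top view shows all four in order and aligned: tweezers (310,150), marker (280,250), syringe (235,335), screwdriver (175,430). Now check the offsets numerically.

Run:
```python
from tools import *
d=pickle.load(open('top2.pkl','rb'))
c=lambda a,b,e,f:(290+int(a/3.1),180+int(b/3.1),290+int(e/3.1),180+int(f/3.1))
go(d,None,[c(60,360,230,465),c(125,280,335,400),c(150,170,410,325),c(195,85,450,225)])
m=world(d);h=d["pixels"];k=(h.max(2)<75)&(m[:,:,2]>.03)&(m[:,:,2]<.045);k[:230]*=True;z=np.zeros_like(k);a=c(150,170,410,325);z[a[1]:a[3],a[0]:a[2]]=1
Q=m[k&z][:,:2]*1000;print('marker range',cv2.minAreaRect(Q.astype(np.float32)))
```

```text
gold  430 mid [ 411.3 -361.4] len 71.26699550763456 yaw 63.76239510075728 rect [ 411.1 -361.6] [72.1 12.4]
syr   628 mid [ 445.3 -400. ] len 97.88937834673584 yaw 63.44930087062989 rect [ 445.4 -399.7] [100.8  17.3]
mark  371 mid [ 498.3 -397.1] len 66.66609576589471 yaw 63.39525075847471 rect [ 498.4 -396.9] [67.2 11.2]
twz   533 mid [ 528.7 -439.8] len 119.61118475924755 yaw 63.997150468550934 rect [ 529.  -441.5] [123.4  10.9]
marker range ((486.2266845703125, -419.6825866699219), (118.63172149658203, 12.16269302368164), 63.686248779296875)
```

All within about 3 mm of the cradle middles and in line. Hand in.

```bash
python3 -c "
from station import job;print(job.sign_off())"
```

```text
the job is handed in; nothing more can be done
None
```

All four tools now lie in the formerly empty rest in their original order, within about 3 mm of their cradle middles and in line with them. The job was handed in at about 19.5 s on the robot's clock, and no verdict was returned.

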